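# Load the sample reader and hold its selector at the third click

## Task

Pick up the culture vial that stands alone on the paper, put it upright into the round well of the white sample reader and, still gripping it, press it all the way down on the sprung pad inside; then let go so that it stays standing in the well. Next turn the reader's selector knob clockwise (seen from above) from its rest position to the third click, not running on past it, and finish while still holding the knob there, because it springs back as soon as it is let go. Leave the other things on the bench where they are.

Things in the scene. Friction and masses are not known exactly. Their poses are not given: they have to be found in the camera images.
- reader: the sample reader, a white box with a dark foot, 120 x 270 x 50 mm, fixed to the bench; it lies at a different place and turned differently each time. Origin: centre of its underside, on the bench; z up, y along its length. The round well is 85 mm from the centre along its +y, the selector knob 85 mm along its -y.
- well_mouth (a point): centre of the well's mouth, in the reader's flat top 50 mm above the bench. The well is 31 mm wide and upright, with a 2 mm chamfer; the pad at its foot lies 28 mm below the mouth.
- pad (a joint): how far the sprung pad at the foot of the well is pressed down, in m: 0 up, 0.008 fully down. It starts to move at 2.6 N and takes 7.8 N to reach its stop; it rises again when let go, and carries the vial at 0.
- vial_center (a point): centre of the culture vial (half-way up, on its axis): a white upright vial with a blue lower part and a white rounded plug, 27 mm round and 113 mm tall, 30 g. It stands upright alone on the pad of paper (5 mm thick) to the left of the reader; z of this point is its axis. It can be gripped anywhere on its straight part, up to 95 mm above its foot; when pressed fully down, 77 mm of the vial stick out above the reader's top.
- vial: the same vial; origin at the centre of its underside, z up along its axis.
- knob_grip (a point): a point on the turning axis of the selector knob, 79 mm above the bench (28 mm above the knob's underside): the height to grip. It does not turn with the knob; its axes are those of the reader.
- pointer (a point): tip of the selector's pointer, 30 mm from the turning axis, just above the reader's top; turns with the knob. Its x axis points outward along the grip bar. The grip is an upright black bar 44 mm long (along x), 12 mm thick and 31 mm tall, from 57 to 87.5 mm above the bench, on a round skirt 52 mm wide.
- selector (a joint): angle of the selector knob in rad, growing clockwise seen from above: 0 at rest (pointer at the long mark), then five clicks 24 degrees (0.419 rad) apart, each with a short mark on the top; the third is at 1.257. The resisting torque is about 0.11 N m on leaving a stop, falls steadily to about 0.035 N m just before the next one, and jumps back up there as the click falls in. Whenever it is let go, a spring drives it back over the clicks to 0. The rotor is the body selector.
- dropper: bystander: brown dropper bottle, 29 mm round, 86 mm tall; origin under its centre
- tape_roll: bystander: roll of white tape lying flat on the paper, 56 mm round, 12 mm high; origin under its centre
- dish: bystander: lidded petri dish, 63 mm round, 16 mm high; origin under its centre

How it is judged:
On the way, in this order (a step that is already met when the one before it is completed fails the run):
1. the vial, held in the fingers and upright in the well, presses the sprung pad fully down (value of joint pad above 0.0068 m and horizontal distance between vial_center and well_mouth below 0.006 m and angle between vial_center's own z axis and vertical below 0.15 rad and contact force between the fingers and vial above 0.5 N), for 0.2 s.
2. the vial is let go and stands in the well (contact force between the arm and vial below 0.1 N and horizontal distance between vial_center and well_mouth below 0.006 m and angle between vial_center's own z axis and vertical below 0.15 rad and value of joint pad below 0.002 m), for 0.2 s.
3. the selector is held at its third click (value of joint selector between 1.127 and 1.387 rad and contact force between the fingers and selector above 0.5 N), for 0.3 s.
At the end, for the whole second after the job is handed in: The fingers hold the selector knob still at its third click (within 0.13 rad of 1.257 rad), and the released vial stands upright (within 0.15 rad) in the well on its pad, centred within 6 mm (all of step 3 and velocity of joint selector between -0.1 and 0.1 rad/s and contact force between the arm and vial below 0.1 N and horizontal distance between vial_center and well_mouth below 0.006 m and angle between vial_center's own z axis and vertical below 0.15 rad and z of vial_center in the frame of reader below 0.084 m); the arm keeps its last pose, push and grip.
It fails at once if the selector runs on past the third click (value of joint selector above 1.5 rad).
It fails at once if a bystander is pushed away or knocked over (distance of any of dropper, tape_roll, dish from where it was at the start of the episode above 0.03 m or angle between dropper's own z axis and vertical above 0.5 rad).
It also fails if it takes over 59 s, if anything falls off the work surface, if the arm or the gripper's body presses on something with over 40 N, if the wrist force passes 120 N, or if a joint passes its speed limit or range.

## Robot

A 6-joint arm with a two-finger parallel gripper is mounted at the origin on a cart in front of the work surface, level with it; the furniture and walls round the work are solid. World frame = base frame: x ahead of the robot, y to its left, z up, the work surface at z = 0. Lengths are in m, angles in rad, forces in N, time in s.
With the tool pointing down it reaches from about 0.35 to 0.975 m from the base axis. Payload 7.1 kg.
Tool frame: the origin (TCP) lies midway between the tips of the shut fingers; the grasp point (between the pads) lies manip.hold_point_z behind it (manip.hold_point_z is the distance from the TCP to the grasp point, in m); z points along the fingers, y is the direction in which the jaws open and shut (so a half turn about z gives the same grasp; the last joint's range is limited). The gripper opens to 88 mm and grips with 3 to 60 N. Pads are 20 mm wide; open, the fingers measure 115 mm over their backs; the gripper's body (75 mm by 178 mm) begins 61 mm behind the grasp point.
Start: joints at [-0.019, 0.423, 1.63, -0, 1.089, -0.019], TCP at [0.625, 0, 0.223] pointing down, gripper open.
Joint ranges: [-3, 3], [-0.9, 2.11], [0.09, 2.58], [-1.31, 4.45], [0.11, 2.69], [-2.54, 2.54]. Speed limits (rad/s): [2.39, 2.39, 3.01, 3.14, 3.14, 3.14].

## Interface

Orientations are given as a unit quaternion [w, x, y, z].
In Python, from bench import manip, vision gives the robot as it stands. The module is installed in compiled form; this text tells all that it offers.
- The arm moves only by the shell command python3 -m jog 'ROWS' [FORCE]. ROWS is JSON, a list of rows, each an object with "rot": the turn, a rotation vector about the tool's x, y, z in degrees, a list of three; "travel": the shift along the tool's x, y, z in m, a list of three; "claw": the opening, from 0 (shut) to 1 (fully open). A call has 1 to 8 rows; each row shifts and turns the pose as measured when the row begins, along the tool's axes as they then stand; what a row does not reach is not made up. A row lasts 1/10 s, in which the tool goes at most 50 mm and 8.59 degrees, less where a joint would pass 70% of its speed; a pose out of reach is approached as far as the arm can. A call is refused whole if a number of a shift passes 0.05 or a number of a turn 8.59, either way. A call with a gripper value outside its range is refused whole. The fingers move at their own pace and stop on an object; FORCE is the grip in N (left out, the last holds). Time passes only in rows, so rows that do not move let the fingers close. It gives the time, the measured TCP pose, the force and the opening at its end, in the units of the state.
- manip.read_state(): the state, without advancing time (a new reading comes with each control period).
- vision.camera(name): name is "scene" or "side" or "wrist"; returns a dict with "frame" (420x560x3 uint8, red, green, blue), "depth" (420x560 float32, m along the optical axis (not along the pixel's ray), 0 where there is no reading), "vfov" (degrees; the focal length in pixels is half the picture's height over the tangent of half this angle, whatever the lens; pixels are square), "cx", "cy" (the principal point, pixels), "R" (3x3) and "t" (3): a world point X has camera coordinates R X + t. Camera axes: x right, y down, z forward; pixel columns grow to the right and rows downward; lengths in m; the calibration is good to about 2 mm. A picture is of the moment at which its call begins.
- manip.close_job(): hands the job in, once; it reports no verdict.
The state is a dict: "t": time; "joint_positions": joint angles; "dq": joint speeds; "tau": joint torques, N m; "tcp_pos": TCP position; "orientation": TCP orientation; "force": force on the tool from outside, world axes, zero at the start; "ft_torque": the same for the moment, N m; "gripper_width": finger opening in m.
Only numpy, scipy, OpenCV 4.12 (cv2) and the standard library are available. Lean on these libraries where they do the work, as an engineer would, in place of code of your own. Each camera call takes 0.05 s, during which the arm holds its last target.

## Working session

There is one attempt and no reset: what is moved stays moved. The work goes in short steps, Python scripts to look and compute and a shell command to move; the robot and the scene stay as the last step left them, time stands still between calls to the robot, and variables do not carry over. Pictures are saved under pics/ and viewed, and the job is handed in when it is done.

```bash
mkdir -p pics; ls; python3 - <<'E'
from bench import manip, vision
import cv2
print(manip.read_state(), manip.hold_point_z)
for n in ("scene","side","wrist"):
    c=vision.camera(n)
    cv2.imwrite(f"pics/{n}0.png",c["frame"][:,:,::-1])
    print(n,c["vfov"],c["cx"],c["cy"],c["R"].round(4).tolist(),c["t"])
E
```

```text
pics
{'t': 0.0, 'joint_positions': array([-1.89959289e-02,  4.23830660e-01,  1.63066795e+00, -2.31563656e-05,
        1.08862330e+00, -1.90143902e-02]), 'dq': array([ 2.99312257e-04,  7.67282114e-05,  1.20123921e-03, -4.22169337e-04,
       -1.14975023e-03,  7.53634742e-04]), 'tau': array([ 1.28069914e-03, -5.44622147e+01, -2.73670936e+01,  6.42951974e-02,
        2.27214623e-02, -1.51321510e-04]), 'tcp_pos': array([6.24447297e-01, 3.24100344e-05, 2.21916730e-01]), 'orientation': array([-5.43737227e-04,  7.07096245e-01,  7.07116903e-01, -5.37686148e-04]), 'force': array([-0.00187194, -0.38516515, -1.1070302 ]), 'ft_torque': array([ 0.07179077,  0.01779601, -0.00125936]), 'gripper_width': 0.0877816667216693} 0.0187
scene 43.61314515353159 275.3269024661182 202.87134527870617 [[-0.8356, -0.5493, 0.0098], [-0.3721, 0.5529, -0.7456], [0.4041, -0.6266, -0.6664]] [0.4955974  0.29756661 1.05407541]
side 43.64781014987966 278.78401229583085 205.67412527289133 [[0.9995, 0.0318, 0.002], [0.0207, -0.599, -0.8005], [-0.0242, 0.8001, -0.5993]] [-0.59264982  0.01507361  1.36093483]
wrist 71.62127685834913 281.95084111819403 208.42837282199193 [[1.0, 0.0, -0.0009], [0.0003, -0.9575, 0.2884], [-0.0009, -0.2884, -0.9575]] [-0.62568282 -0.0343843   0.39112288]
```

View pics/scene0.png

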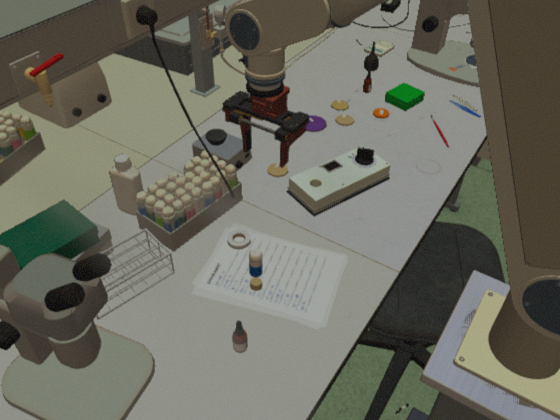

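View pics/side0.png

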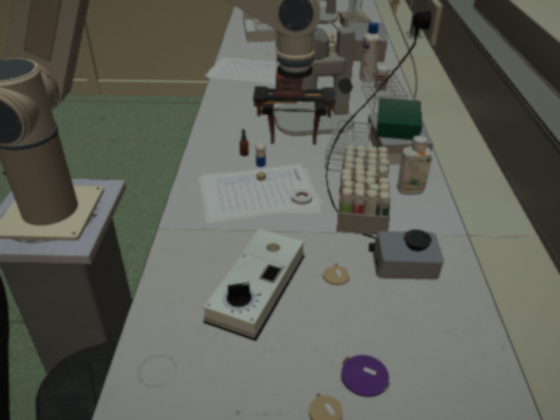

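View pics/wrist0.png

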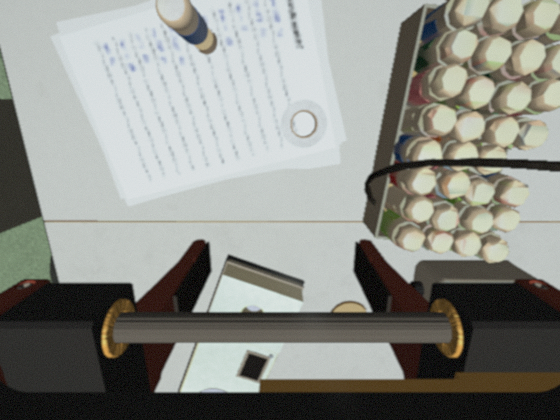

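```bash
cat > h.py <<'E'
from bench import manip, vision
import cv2, numpy as np
def cam(n):
    c=vision.camera(n); c["f"]=c["frame"].shape[0]/2/np.tan(np.radians(c["vfov"])/2); c["C"]=-c["R"].T@c["t"]; return c
def ray(c,u,v):
    d=c["R"].T@np.array([(u-c["cx"])/c["f"],(v-c["cy"])/c["f"],1.]); return c["C"],d
def onz(c,u,v,z):
    C,d=ray(c,u,v); return C+d*(z-C[2])/d[2]
def dep(c,u,v):
    z=c["depth"][int(round(v)),int(round(u))]; C,d=ray(c,u,v); return C+d*z
def proj(c,X):
    p=c["R"]@np.asarray(X)+c["t"]; return p[:2]/p[2]*c["f"]+[c["cx"],c["cy"]]
def tri(*obs):
    A=np.zeros((3,3));b=np.zeros(3)
    for c,u,v in obs:
        C,d=ray(c,u,v); d=d/np.linalg.norm(d); P=np.eye(3)-np.outer(d,d); A+=P;b+=P@C
    X=np.linalg.solve(A,b)
    return X,[ (proj(c,X)-[u,v]).round(2).tolist() for c,u,v in obs]
def cloud(c):
    h,w=c["depth"].shape; u,v=np.meshgrid(np.arange(w),np.arange(h)); z=c["depth"]
    P=np.stack([(u-c["cx"])/c["f"]*z,(v-c["cy"])/c["f"]*z,z],-1)
    X=(P-c["t"])@c["R"]; X[z==0]=np.nan; return X
def crop(c,x0,y0,x1,y1,s,name):
    im=cv2.resize(c["frame"][y0:y1,x0:x1,::-1],None,fx=s,fy=s,interpolation=cv2.INTER_CUBIC); cv2.imwrite("pics/"+name,im)
def save(c,n):
    import pickle; pickle.dump(c,open(n+".pkl","wb"))
def load(n):
    import pickle; return pickle.load(open(n+".pkl","rb"))
E
python3 - <<'E'
from h import *
for n in ("scene","side","wrist"):
    c=cam(n); save(c,n+"0"); print(n,c["C"])
a=load("scene0"); crop(a,190,220,350,340,5,"s_vial.png"); crop(a,280,140,400,220,6,"s_reader.png")
b=load("side0"); crop(b,190,120,330,225,5,"d_vial.png"); crop(b,195,225,345,340,5,"d_reader.png")
E
```

```text
scene [0.09887746 0.76819692 0.91942068]
side [ 0.62498587 -1.06108894  0.82890744]
wrist [0.62616055 0.07989548 0.38417625]
```

View pics/s_vial.png

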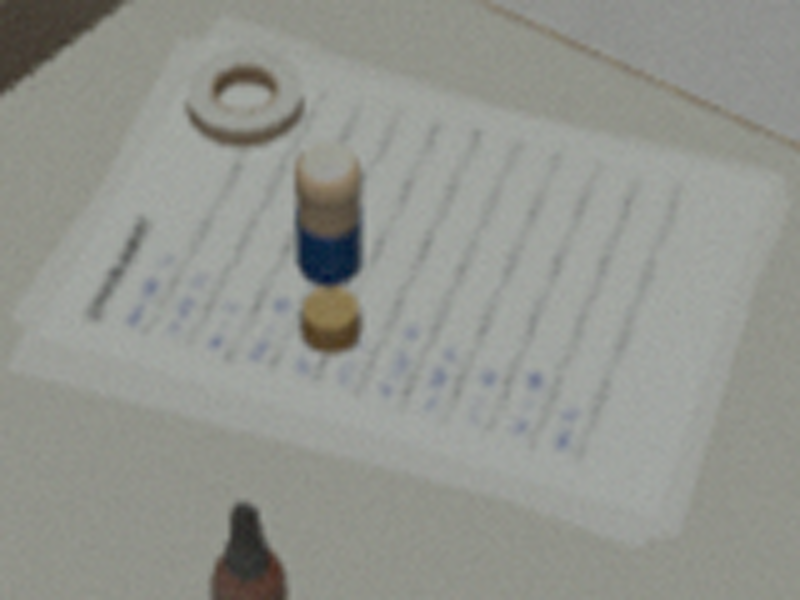

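View pics/d_vial.png

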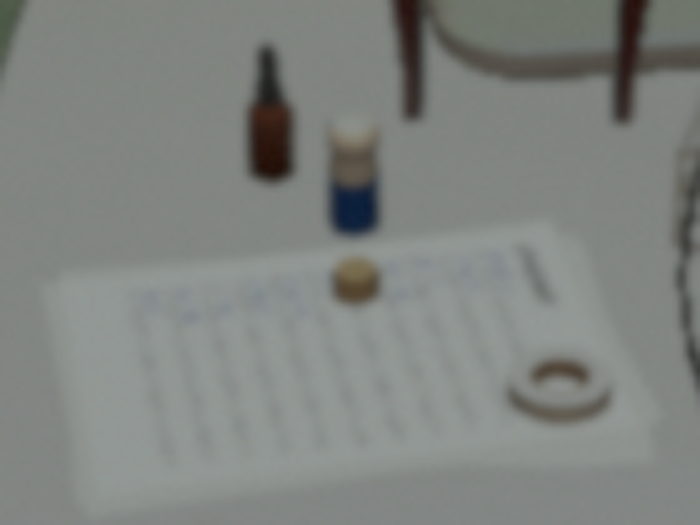

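View pics/s_reader.png

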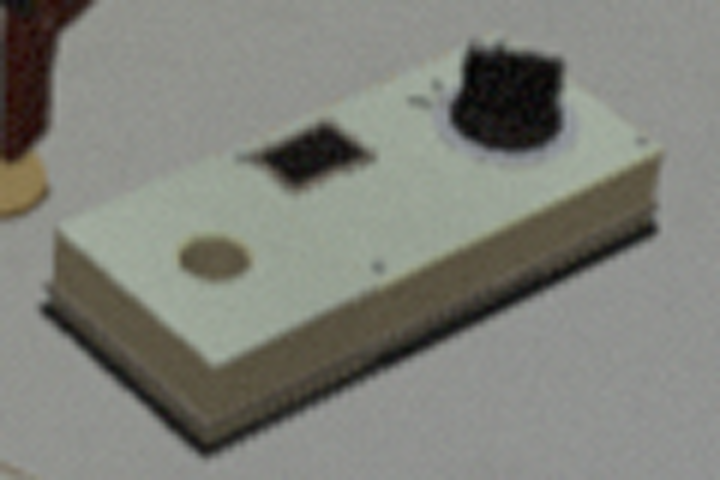

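View pics/d_reader.png

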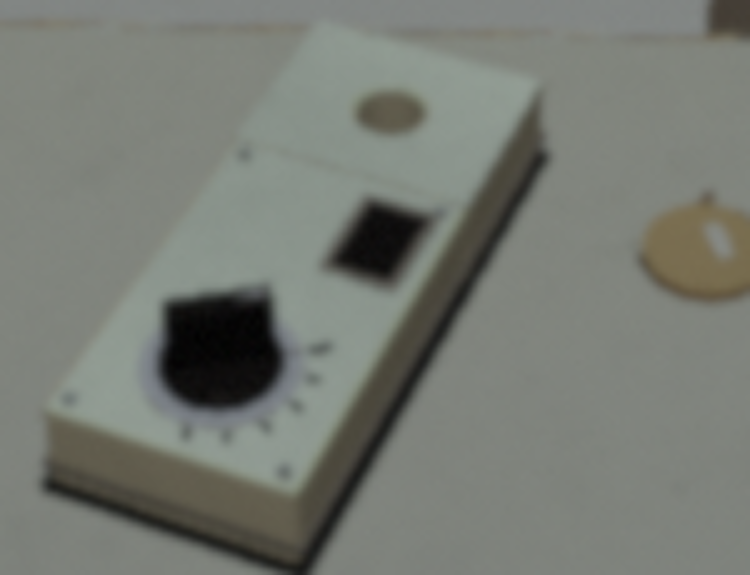

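```bash
python3 - <<'E'
from h import *
np.set_printoptions(precision=4,suppress=True)
a=load("scene0");b=load("side0")
def S(u,v,x0,y0,s): return ((u+.5)/s-.5+x0,(v+.5)/s-.5+y0)
sv=lambda u,v:(a,*S(u,v,190,220,5)); dv=lambda u,v:(b,*S(u,v,190,120,5))
sr=lambda u,v:(a,*S(u,v,280,140,6)); dr=lambda u,v:(b,*S(u,v,195,225,5))
print("disc top",tri(sv(331,303),dv(357,268)))
print("blue bottom",tri(sv(330,270),dv(355,220)))
print("plug top",tri(sv(330,157),dv(355,128)))
print("well",tri(sr(214,258),dr(391,113)))
K=[("c1",(57,230),(320,22)),("c2",(215,365),None)]
sc=[(57,230),(215,365),(660,152),(490,35)]
# scene corners at z=.05
for p in sc: print("scene z.05",onz(*sr(*p),.05))
for p in [(320,22),(540,85),(300,495),(47,410)]: print("side z.05",onz(*dr(*p),.05))
for p in [(391,113),(320,348),(313,378),(297,407),(265,427),(226,437),(187,433),(218,355)]: print("side",p,onz(*dr(*p),.05))
for n in("scene","side"):
    c=load(n+"0");X=cloud(c)
    m=(abs(X[...,0]-.5)<.3)&(X[...,2]>.03)&(X[...,2]<.2)
    print(n,"z range plug", (dep(c,*( (256,251) if n=="scene" else (261,146)))))
E
```

```text
disc top (array([0.5378, 0.1631, 0.0238]), [[-0.1, -0.05], [-0.08, 0.03]])
blue bottom (array([0.5359, 0.1675, 0.0521]), [[-0.56, -0.26], [-0.45, 0.18]])
plug top (array([0.5385, 0.1607, 0.1151]), [[-0.15, -0.07], [-0.12, 0.05]])
well (array([ 0.5847, -0.1752,  0.0484]), [[-0.11, -0.05], [-0.13, 0.05]])
scene z.05 [ 0.6502 -0.1517  0.05  ]
scene z.05 [ 0.548  -0.1131  0.05  ]
scene z.05 [ 0.4538 -0.3517  0.05  ]
scene z.05 [ 0.5582 -0.3903  0.05  ]
side z.05 [ 0.5492 -0.1138  0.05  ]
side z.05 [ 0.6519 -0.1554  0.05  ]
side z.05 [ 0.5594 -0.3976  0.05  ]
side z.05 [ 0.4568 -0.358   0.05  ]
side (391, 113) [ 0.5851 -0.1769  0.05  ]
side (320, 348) [ 0.5622 -0.3211  0.05  ]
side (313, 378) [ 0.5604 -0.3375  0.05  ]
side (297, 407) [ 0.5551 -0.3531  0.05  ]
side (265, 427) [ 0.5433 -0.3639  0.05  ]
side (226, 437) [ 0.5285 -0.3695  0.05  ]
side (187, 433) [ 0.5131 -0.368   0.05  ]
side (218, 355) [ 0.5214 -0.3264  0.05  ]
scene z range plug [0.5341 0.1647 0.121 ]
side z range plug [0.5401 0.1572 0.1149]
```

```bash
python3 -m jog '[{"rot":[0,0,0],"travel":[0.03,-0.03,-0.02],"claw":1},{"rot":[0,0,0],"travel":[0.03,-0.03,-0.02],"claw":1},{"rot":[0,0,0],"travel":[0,0,0],"claw":1}]' 10
python3 - <<'E'
from h import *
c=cam("wrist"); save(c,"w1"); cv2.imwrite("pics/w1.png",c["frame"][:,:,::-1]); print(c["C"],manip.read_state()["tcp_pos"])
E
```

```text
t: 0.6
tcp_pos: [0.5631, 0.0608, 0.2618]
orientation: [-0.001, 0.708, 0.706, -0.001]
force: [0.2, -0.4, -0.6]
gripper_width: 0.0875
[0.56517858 0.14062359 0.42363775] [0.56414421 0.05968512 0.26090615]
```

View pics/w1.png

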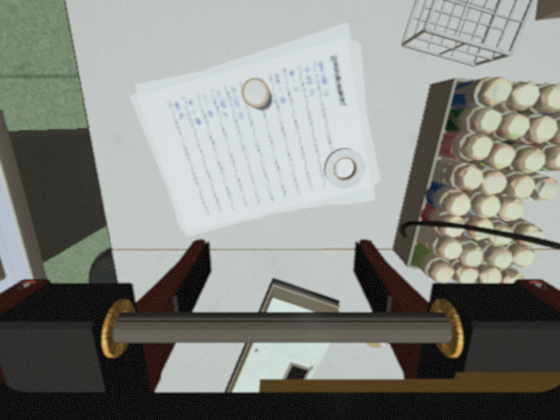

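```bash
python3 - <<'E'
from h import *
np.set_printoptions(precision=4,suppress=True)
c=load("w1");crop(c,216,52,316,132,8,"w1v.png")
a=load("scene0");b=load("side0")
print(dep(c,255,91), onz(c,256,92,.113), "dropper",tri((a,238.5,323),(b,243.3,130)), "base",tri((a,240,350),(b,244,155)))
X=cloud(c)[60:125,225:290].reshape(-1,3); m=X[:,2]>.09; print(m.sum(), X[m].min(0),X[m].max(0), np.median(X[m],0))
E
```

```text
[0.5381 0.1685 0.1195] [0.5385 0.1681 0.113 ] dropper (array([0.4777, 0.3061, 0.0805]), [[-0.34, -0.16], [-0.22, 0.08]]) base (array([ 0.4762,  0.3087, -0.0069]), [[-0.36, -0.16], [-0.24, 0.09]])
671 [0.5233 0.154  0.0905] [0.5505 0.181  0.1197] [0.5378 0.1671 0.1166]
```

View pics/w1v.png

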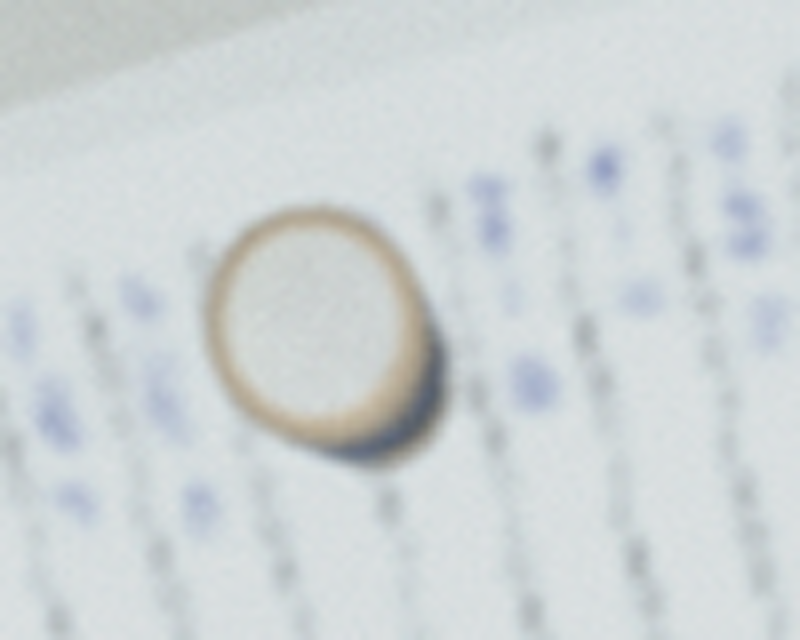

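```bash
python3 -m jog '[{"rot":[0,0,0],"travel":[0.04,-0.01,0.02],"claw":1},{"rot":[0,0,0],"travel":[0.04,-0.01,0.02],"claw":1},{"rot":[0,0,0],"travel":[0.027,-0.007,0.02],"claw":1},{"rot":[0,0,0],"travel":[0,0,0],"claw":1}]' 10; python3 - <<'E'
from h import *
s=manip.read_state();print(s["tcp_pos"],s["orientation"],s["force"])
E
```

```text
t: 1.05
tcp_pos: [0.5403, 0.1673, 0.1991]
orientation: [0.001, 0.709, 0.705, 0.0]
force: [0.1, -0.4, -0.4]
gripper_width: 0.0876
[0.54029385 0.16729196 0.19912781] [1.15236287e-03 7.09417702e-01 7.04787322e-01 1.66900651e-04] [ 0.05438303 -0.38504623 -0.40772447]
```

```bash
python3 -m jog '[{"rot":[0,0,0],"travel":[0,-0.003,0.03],"claw":1},{"rot":[0,0,0],"travel":[0,0,0.03],"claw":1},{"rot":[0,0,0],"travel":[0,0,0.03],"claw":1},{"rot":[0,0,0],"travel":[0,0,0],"claw":1}]' 10; python3 - <<'E'
from h import *
c=cam("wrist");save(c,"w2");cv2.imwrite("pics/w2.png",c["frame"][:,:,::-1])
s=manip.read_state();print(s["tcp_pos"],s["orientation"],s["force"])
E
```

```text
t: 1.45
tcp_pos: [0.5422, 0.1646, 0.1075]
orientation: [0.003, 0.709, 0.705, 0.002]
force: [0.0, 0.1, -0.2]
gripper_width: 0.0879
[0.54370243 0.16495097 0.10946712] [0.00361897 0.70918683 0.70500538 0.00289127] [ 0.92786365 -0.3746523  -0.78880092]
```

View pics/w2.png

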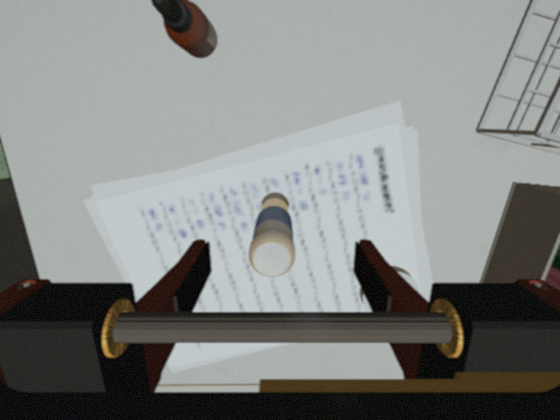

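```bash
cat >> h.py <<'E'
from scipy.spatial.transform import Rotation as Ro
def tool_R(yaw_deg):  # yaw 0: tool x=world y, tool y=world x, tool z=-z
    return Ro.from_euler('z',yaw_deg,degrees=True)*Ro.from_quat([0.70710678,0.70710678,0,0])
def go(p,yaw):
    s=manip.read_state(); q=s["orientation"]; R=Ro.from_quat([q[1],q[2],q[3],q[0]])
    d=R.inv().apply(np.asarray(p)-s["tcp_pos"]); r=np.degrees((R.inv()*tool_R(yaw)).as_rotvec())
    print("tcp",s["tcp_pos"].round(4),"F",s["force"].round(2),"M",s["ft_torque"].round(2),"w",round(s["gripper_width"],4),"| travel",d.round(4),"rot",r.round(2), "j6",s["joint_positions"][5].round(3))
E
python3 - <<'E'
from h import *
go([0.5375,0.1665,0.058],0)
E
```

```text
tcp [0.5437 0.165  0.1095] F [ 0.93 -0.37 -0.79] M [ 0.02 -0.01 -0.03] w 0.0879 | travel [ 0.0016 -0.0067  0.0514] rot [ 0.53  0.06 -0.34] j6 0.285
```

```bash
python3 -m jog '[{"rot":[0.5,0,-0.3],"travel":[0.002,-0.006,0.012],"claw":1},{"rot":[0,0,0],"travel":[0,0,0.015],"claw":1},{"rot":[0,0,0],"travel":[0,0,0.015],"claw":1},{"rot":[0,0,0],"travel":[0,0,0],"claw":1}]' 10; python3 -c "
from h import *
go([0.5375,0.1665,0.058],0)"
```

```text
t: 1.9
tcp_pos: [0.5415, 0.1664, 0.0686]
orientation: [0.002, 0.708, 0.706, 0.003]
force: [-0.8, -0.5, 0.0]
gripper_width: 0.0881
tcp [0.5415 0.1664 0.0686] F [-0.76 -0.51  0.02] M [-0.02 -0.   -0.02] w 0.0881 | travel [ 0.0001 -0.0041  0.0105] rot [ 0.4  -0.04 -0.1 ] j6 0.281
```

```bash
python3 -m jog '[{"rot":[0.5,0,0],"travel":[0,-0.005,0.006],"claw":1},{"rot":[0,0,0],"travel":[0,0,0.004],"claw":1},{"rot":[0,0,0],"travel":[0,0,0],"claw":1}]' 10; python3 - <<'E'
from h import *
c=cam("wrist");save(c,"w3");cv2.imwrite("pics/w3.png",c["frame"][:,:,::-1])
go([0.5375,0.1665,0.058],0)
E
```

```text
t: 2.2
tcp_pos: [0.5365, 0.1666, 0.058]
orientation: [-0.001, 0.708, 0.707, -0.0]
force: [0.5, 0.7, 0.2]
gripper_width: 0.0877
tcp [0.5365 0.1666 0.0582] F [-0.27  0.13 -0.4 ] M [-0.01 -0.02  0.01] w 0.0876 | travel [-0.0001  0.001   0.0002] rot [-0.12 -0.05 -0.08] j6 0.279
```

View pics/w3.png

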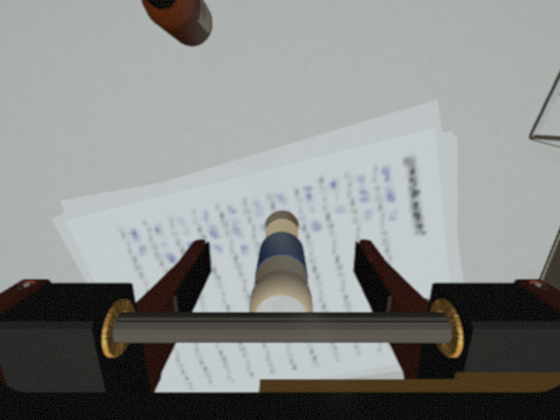

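```bash
python3 -m jog '[{"rot":[0,0,0],"travel":[0,0,0],"claw":0},{"rot":[0,0,0],"travel":[0,0,0],"claw":0},{"rot":[0,0,0],"travel":[0,0,0],"claw":0},{"rot":[0,0,0],"travel":[0,0,0],"claw":0},{"rot":[0,0,0],"travel":[0,0,0],"claw":0},{"rot":[0,0,0],"travel":[0,0,0],"claw":0}]' 30; python3 -c "
from h import *
go([0.5375,0.1665,0.058],0)"
```

```text
t: 2.85
tcp_pos: [0.5374, 0.167, 0.0594]
orientation: [-0.0, 0.708, 0.707, 0.001]
force: [-0.3, -0.1, 0.1]
gripper_width: 0.0433
tcp [0.5374 0.167  0.0594] F [-0.32 -0.07  0.13] M [ 0.   -0.03 -0.02] w 0.0433 | travel [-0.0005  0.0001  0.0014] rot [ 0.02 -0.09 -0.07] j6 0.279
```

```bash
python3 -m jog '[{"rot":[0,0,0],"travel":[0,0,0],"claw":0},{"rot":[0,0,0],"travel":[0,0,0],"claw":0},{"rot":[0,0,0],"travel":[0,0,0],"claw":0},{"rot":[0,0,0],"travel":[0,0,0],"claw":0},{"rot":[0,0,0],"travel":[0,0,0],"claw":0}]' 30; python3 -c "
from h import *
go([0.5375,0.1665,0.058],0)"
```

```text
t: 3.35
tcp_pos: [0.5374, 0.167, 0.0595]
orientation: [-0.0, 0.708, 0.707, 0.001]
force: [-0.5, -0.1, -0.1]
gripper_width: 0.0264
tcp [0.5374 0.167  0.0595] F [-0.47 -0.1  -0.08] M [0.   0.01 0.02] w 0.0264 | travel [-0.0005  0.0001  0.0015] rot [ 0.01 -0.09 -0.07] j6 0.279
```

```bash
python3 -m jog '[{"rot":[0,0,0],"travel":[0,0,-0.01],"claw":0},{"rot":[0,0,0],"travel":[0,0,-0.03],"claw":0},{"rot":[0,0,0],"travel":[0,0,-0.04],"claw":0},{"rot":[0,0,0],"travel":[0,0,-0.04],"claw":0},{"rot":[0,0,0],"travel":[-0.01,0,-0.04],"claw":0},{"rot":[0,0,0],"travel":[-0.04,0,-0.02],"claw":0},{"rot":[0,0,0],"travel":[-0.04,0,0],"claw":0},{"rot":[0,0,0],"travel":[0,0,0],"claw":0}]' 30; python3 - <<'E'
from h import *
c=cam("wrist");save(c,"w4");cv2.imwrite("pics/w4.png",c["frame"][:,:,::-1])
go([0.584,-0.1,0.22],0)
E
```

```text
t: 4.15
tcp_pos: [0.5372, 0.0747, 0.2515]
orientation: [0.001, 0.706, 0.708, 0.001]
force: [-0.7, 0.7, 0.2]
gripper_width: 0.0266
tcp [0.5376 0.0763 0.2516] F [-0.24  0.52 -0.38] M [ 0.05 -0.02  0.  ] w 0.0265 | travel [-0.1764  0.0459  0.0316] rot [ 0.19 -0.06  0.13] j6 0.116
```

View pics/w4.png

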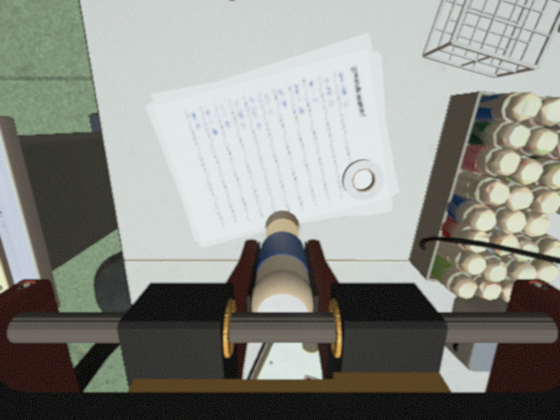

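```bash
python3 -m jog '[{"rot":[0,0,0],"travel":[-0.04,0.008,0],"claw":0},{"rot":[0,0,0],"travel":[-0.045,0.008,0],"claw":0},{"rot":[0,0,0],"travel":[-0.045,0.008,0],"claw":0},{"rot":[0,0,0],"travel":[-0.045,0.008,0],"claw":0},{"rot":[0,0,0],"travel":[-0.045,0.008,0.01],"claw":0},{"rot":[0,0,0],"travel":[-0.045,0.006,0.01],"claw":0},{"rot":[0,0,0],"travel":[-0.04,0,0.01],"claw":0},{"rot":[0,0,0],"travel":[0,0,0],"claw":0}]' 30; python3 - <<'E'
from h import *
c=cam("wrist");save(c,"w5");cv2.imwrite("pics/w5.png",c["frame"][:,:,::-1])
go([0.584,-0.25,0.22],0)
E
```

```text
t: 5.0
tcp_pos: [0.5888, -0.2308, 0.2204]
orientation: [-0.0, 0.703, 0.711, 0.003]
force: [0.5, 0.2, -0.5]
gripper_width: 0.0271
tcp [ 0.589  -0.2289  0.2209] F [ 0.94  0.35 -0.44] M [-0.02  0.01  0.  ] w 0.0271 | travel [-0.021  -0.0052  0.0008] rot [ 0.27 -0.32  0.64] j6 -0.408
```

View pics/w5.png

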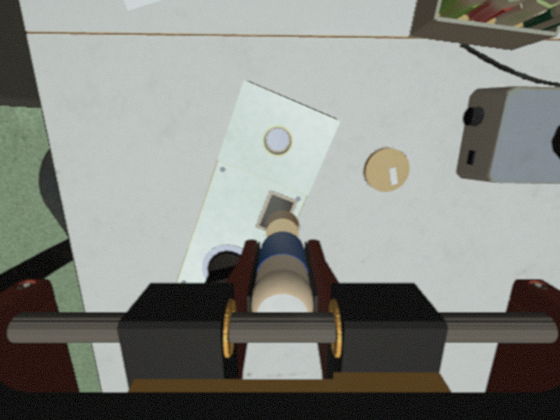

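```bash
python3 - <<'E'
from h import *
np.set_printoptions(precision=4,suppress=True)
c=load("w5");crop(c,227,70,347,160,6,"w5a.png");crop(c,165,190,325,300,5,"w5b.png")
print(onz(c,277.5,140.5,.05), dep(c,300,160)[2])
E
```

```text
[ 0.5854 -0.1713  0.05  ] 0.048991351814022754
```

View pics/w5a.png

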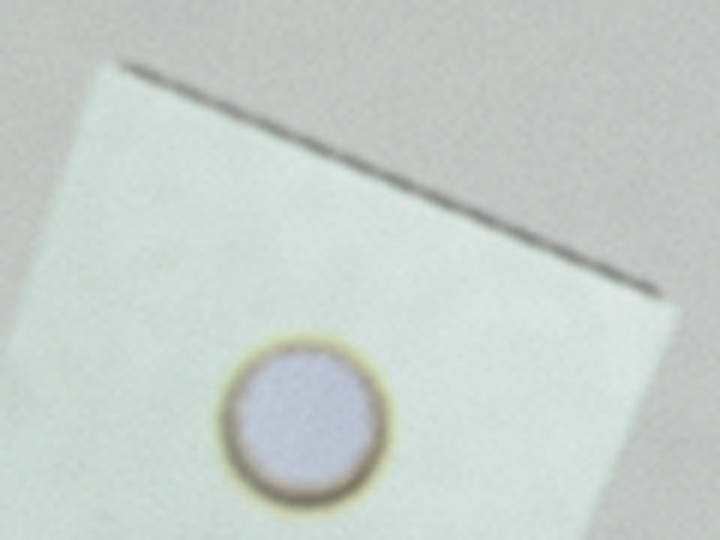

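View pics/w5b.png

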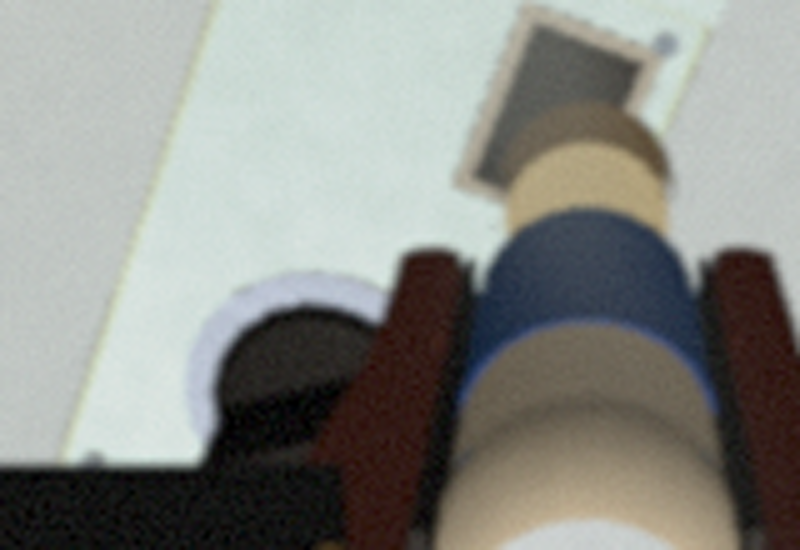

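```bash
python3 - <<'E'
from h import *
np.set_printoptions(precision=4,suppress=True)
c=load("w5"); tcp=np.array([.589,-.2289,.2209])
from h import Ro
R=Ro.from_quat([.703,.711,.003,0])
for r in(.0135,):
  for dx in(0,.004,-.004):
    t=np.radians(np.arange(0,360,5)); 
    P=tcp+R.apply(np.stack([dx+r*np.cos(t),r*np.sin(t),0*t+.0545],-1))
    q=np.array([proj(c,p) for p in P]); q=(q-[165,190]+.5)*5
    print(dx,"top",q[q[:,1].argmin()],"left",q[q[:,0].argmin()],"right",q[q[:,0].argmax()])
# tips of fingers
for y in (.014+.0,-.014): print(((proj(c,tcp+R.apply([0,y,0]))-[165,190]+.5)*5))
E
```

```text
0 top [579.7024  90.8418] left [494.164  173.0779] right [665.6183 172.9219]
0.004 top [579.6446  65.9512] left [493.675  149.0267] right [665.9955 148.8711]
-0.004 top [579.7596 115.4791] left [494.6482 196.8885] right [665.2447 196.7321]
[693.1285 325.0799]
[462.8921 325.2993]
```

```bash
python3 -m jog '[{"rot":[0.3,-0.3,0.6],"travel":[0.03,-0.002,0.02],"claw":0},{"rot":[0,0,0],"travel":[0.029,-0.002,0.02],"claw":0},{"rot":[0,0,0],"travel":[0,0,0.03],"claw":0},{"rot":[0,0,0],"travel":[0,0,0.01],"claw":0},{"rot":[0,0,0],"travel":[0,0,0],"claw":0}]' 30; python3 - <<'E'
from h import *
go([0.5845,-0.170,0.12],0)
E
```

```text
t: 5.55
tcp_pos: [0.5864, -0.1604, 0.1409]
orientation: [-0.0, 0.706, 0.708, 0.001]
force: [-0.0, 0.0, -0.3]
gripper_width: 0.0263
tcp [ 0.5864 -0.1604  0.1409] F [-0.04  0.03 -0.26] M [0.03 0.01 0.04] w 0.0263 | travel [-0.0096 -0.002   0.0209] rot [ 0.07 -0.1   0.2 ] j6 -0.293
```

```bash
python3 -m jog '[{"rot":[0,-0.1,0.2],"travel":[-0.01,-0.002,0.01],"claw":0},{"rot":[0,0,0],"travel":[0,0,0.006],"claw":0},{"rot":[0,0,0],"travel":[0,0,0],"claw":0}]' 30; python3 - <<'E'
from h import *
go([0.5845,-0.170,0.12],0)
a=cam("scene");b=cam("side");save(a,"s6");save(b,"d6")
crop(a,270,120,400,220,6,"s6.png");crop(b,215,190,330,290,6,"d6.png")
c=cam("wrist");crop(c,200,140,360,260,5,"w6.png")
go([0.5845,-0.170,0.12],0)
E
```

```text
t: 5.85
tcp_pos: [0.5862, -0.171, 0.1264]
orientation: [0.002, 0.707, 0.707, 0.001]
force: [0.1, -1.3, 0.0]
gripper_width: 0.0266
tcp [ 0.5862 -0.171   0.1264] F [ 0.07 -1.28  0.01] M [ 0.03  0.03 -0.04] w 0.0266 | travel [ 0.001  -0.0017  0.0064] rot [0.27 0.07 0.02] j6 -0.304
tcp [ 0.5865 -0.171   0.1271] F [ 0.5  -0.15 -0.38] M [0.03 0.05 0.03] w 0.0264 | travel [ 0.001  -0.002   0.0071] rot [0.32 0.08 0.03] j6 -0.304
```

View pics/s6.png

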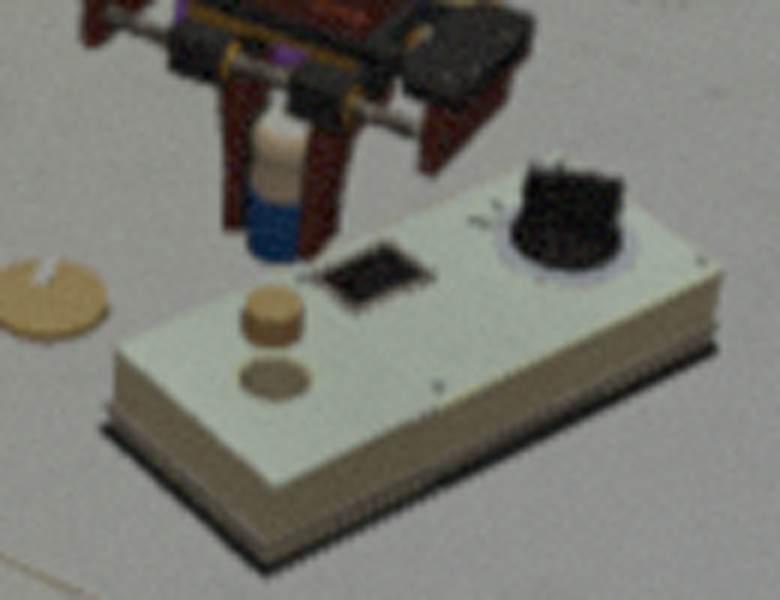

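View pics/d6.png

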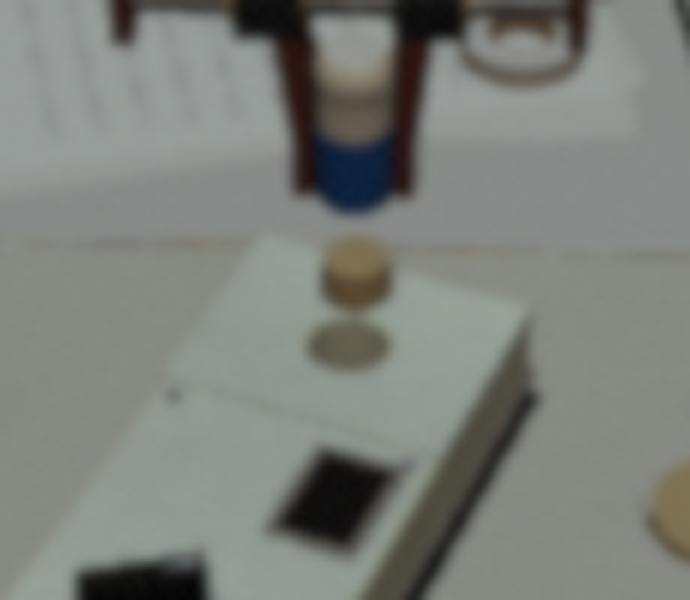

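View pics/w6.png

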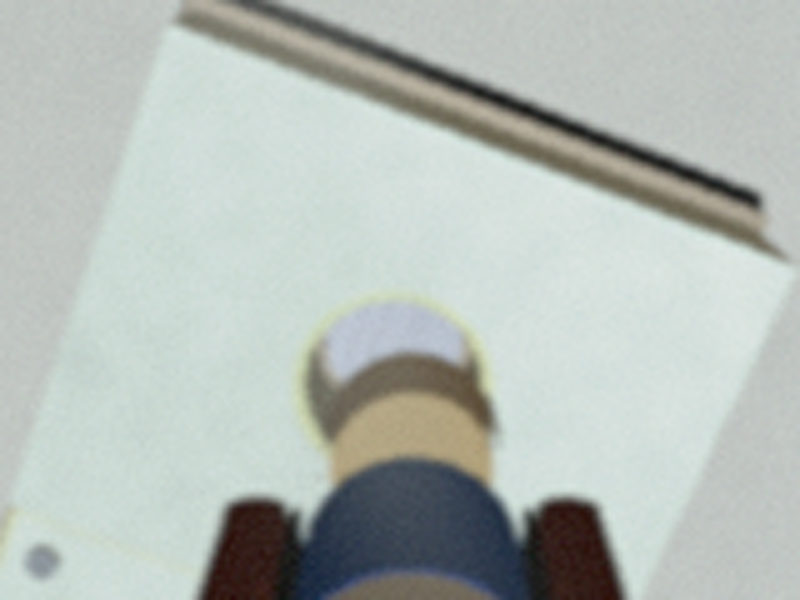

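```bash
python3 -m jog '[{"rot":[0.3,0.1,0],"travel":[0.001,-0.004,0.005],"claw":0},{"rot":[0,0,0],"travel":[0,0,0],"claw":0}]' 30; python3 - <<'E'
from h import *
go([0.5833,-0.1698,0.1],0)
E
```

```text
t: 6.2
tcp_pos: [0.5825, -0.1703, 0.1225]
orientation: [0.0, 0.707, 0.707, 0.0]
force: [-0.9, -0.4, -0.1]
gripper_width: 0.0267
tcp [ 0.5825 -0.1703  0.1225] F [-0.91 -0.37 -0.14] M [-0.04  0.05 -0.01] w 0.0267 | travel [0.0005 0.0007 0.0225] rot [ 0.07 -0.   -0.  ] j6 -0.305
```

```bash
python3 -m jog '[{"rot":[0,0,0],"travel":[0.0005,0.0008,0.008],"claw":0},{"rot":[0,0,0],"travel":[0,0,0.008],"claw":0},{"rot":[0,0,0],"travel":[0,0,0],"claw":0}]' 30; python3 - <<'E'
from h import *
go([0.5833,-0.1698,0.1],0)
c=cam("wrist");save(c,"w7");crop(c,200,140,360,260,5,"w7.png")
b=cam("side");crop(b,215,190,330,290,6,"d7.png")
E
```

```text
t: 6.5
tcp_pos: [0.5835, -0.1699, 0.1054]
orientation: [0.001, 0.707, 0.707, 0.001]
force: [0.0, -0.8, -0.5]
gripper_width: 0.0267
tcp [ 0.5835 -0.1699  0.1054] F [ 0.05 -0.75 -0.52] M [-0.    0.02 -0.02] w 0.0267 | travel [ 0.0001 -0.0002  0.0054] rot [ 0.1   0.   -0.01] j6 -0.303
```

View pics/w7.png

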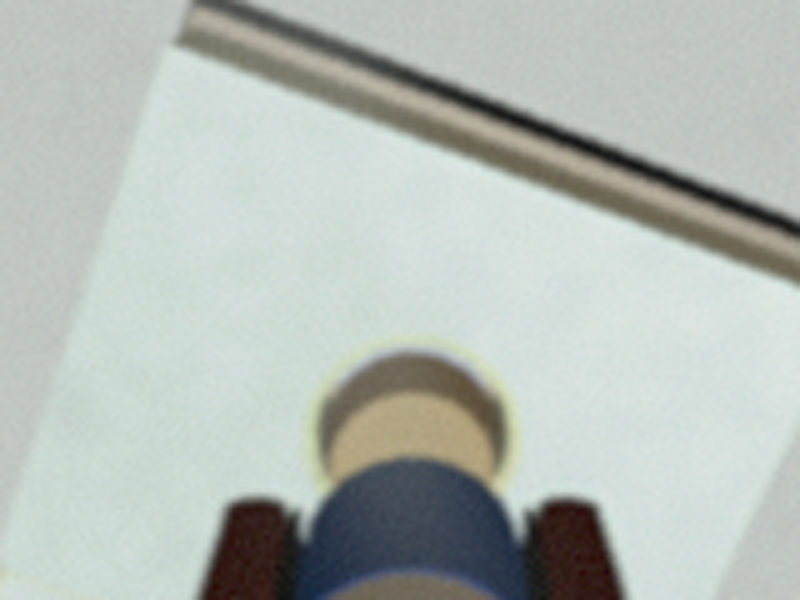

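View pics/d7.png

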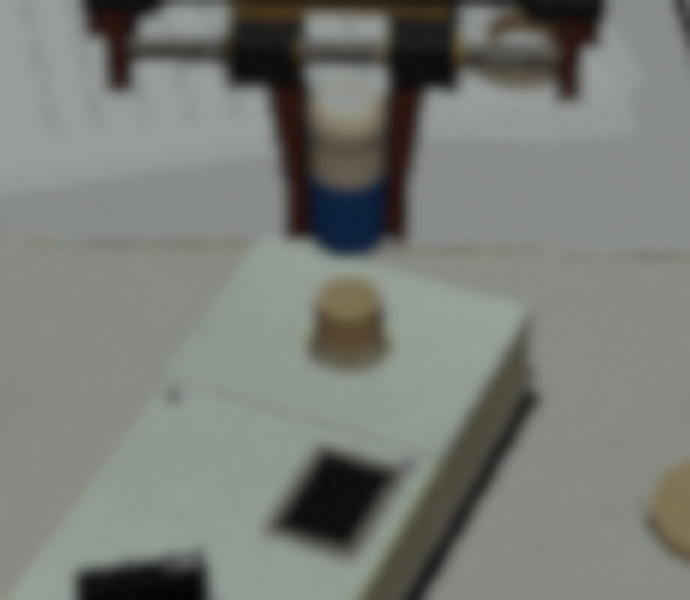

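```bash
python3 -m jog '[{"rot":[0,0,0],"travel":[0,0,0.005],"claw":0},{"rot":[0,0,0],"travel":[0,0,0.005],"claw":0},{"rot":[0,0,0],"travel":[0,0,0.005],"claw":0},{"rot":[0,0,0],"travel":[0,0,0],"claw":0}]' 35; python3 - <<'E'
from h import *
go([0.5833,-0.1698,0.0765],0)
E
```

```text
t: 7.0
tcp_pos: [0.5843, -0.1703, 0.0904]
orientation: [0.001, 0.707, 0.707, 0.001]
force: [-0.3, 0.2, -0.3]
gripper_width: 0.0266
tcp [ 0.5843 -0.1703  0.0904] F [-0.29  0.23 -0.33] M [0.02 0.03 0.01] w 0.0266 | travel [ 0.0006 -0.001   0.0139] rot [0.19 0.06 0.01] j6 -0.303
```

```bash
python3 -m jog '[{"rot":[0.2,0,0],"travel":[0.0005,-0.001,0.005],"claw":0},{"rot":[0,0,0],"travel":[0,0,0.005],"claw":0},{"rot":[0,0,0],"travel":[0,0,0.004],"claw":0},{"rot":[0,0,0],"travel":[0,0,0],"claw":0}]' 35; python3 - <<'E'
from h import *
go([0.5833,-0.1698,0.0685],0)
E
```

```text
t: 7.4
tcp_pos: [0.5839, -0.1701, 0.0754]
orientation: [0.001, 0.707, 0.707, -0.0]
force: [-1.1, -0.4, 2.6]
gripper_width: 0.0266
tcp [ 0.5839 -0.1701  0.0754] F [-1.07 -0.39  2.55] M [-0.18  0.04  0.03] w 0.0266 | travel [ 0.0004 -0.0006  0.0069] rot [0.05 0.09 0.  ] j6 -0.301
```

```bash
python3 -m jog '[{"rot":[0,0,0],"travel":[0.0002,-0.0005,0.003],"claw":0},{"rot":[0,0,0],"travel":[0,0,0.003],"claw":0},{"rot":[0,0,0],"travel":[0,0,0.002],"claw":0},{"rot":[0,0,0],"travel":[0,0,0],"claw":0}]' 35; python3 - <<'E'
from h import *
go([0.5833,-0.1698,0.0685],0)
E
```

```text
t: 7.8
tcp_pos: [0.5839, -0.1702, 0.0687]
orientation: [0.001, 0.707, 0.707, -0.0]
force: [-0.6, -0.6, 6.5]
gripper_width: 0.0267
tcp [ 0.5839 -0.1702  0.0687] F [-0.59 -0.58  6.51] M [ 0.    0.44 -0.02] w 0.0267 | travel [ 0.0004 -0.0006  0.0002] rot [0.11 0.11 0.  ] j6 -0.301
```

```bash
python3 -m jog '[{"rot":[0,0,0],"travel":[0,0,0.002],"claw":0},{"rot":[0,0,0],"travel":[0,0,0.0015],"claw":0},{"rot":[0,0,0],"travel":[0,0,0],"claw":0}]' 35; python3 - <<'E'
from h import *
go([0.5833,-0.1698,0.0685],0)
E
```

```text
t: 8.1
tcp_pos: [0.5839, -0.1702, 0.0688]
orientation: [0.001, 0.707, 0.707, 0.0]
force: [-0.6, 0.5, 6.2]
gripper_width: 0.0264
tcp [ 0.5839 -0.1702  0.0688] F [-0.59  0.51  6.18] M [ 0.06  0.42 -0.06] w 0.0264 | travel [ 0.0004 -0.0006  0.0003] rot [0.11 0.11 0.  ] j6 -0.301
```

```bash
python3 -m jog '[{"rot":[0,0,0],"travel":[0,0,0.004],"claw":0},{"rot":[0,0,0],"travel":[0,0,0.004],"claw":0},{"rot":[0,0,0],"travel":[0,0,0.004],"claw":0}]' 40; python3 - <<'E'
from h import *
go([0.5833,-0.1698,0.0685],0)
E
```

```text
t: 8.4
tcp_pos: [0.5847, -0.1706, 0.0675]
orientation: [0.002, 0.707, 0.707, 0.0]
force: [-12.6, 3.7, 41.4]
gripper_width: 0.0266
tcp [ 0.5847 -0.1706  0.0675] F [-12.62   3.72  41.42] M [ 0.77  3.   -0.03] w 0.0266 | travel [ 0.0008 -0.0014 -0.001 ] rot [0.15 0.15 0.02] j6 -0.301
```

```bash
python3 -m jog '[{"rot":[0,0,0],"travel":[0,0,0.0015],"claw":0},{"rot":[0,0,0],"travel":[0,0,0.0015],"claw":0},{"rot":[0,0,0],"travel":[0,0,0.0015],"claw":0},{"rot":[0,0,0],"travel":[0,0,0.0015],"claw":0}]' 40; python3 - <<'E'
from h import *
go([0.5833,-0.1698,0.0685],0)
E
```

```text
t: 8.8
tcp_pos: [0.5843, -0.1704, 0.0679]
orientation: [0.002, 0.707, 0.707, 0.0]
force: [-5.3, 0.9, 16.5]
gripper_width: 0.026
tcp [ 0.5843 -0.1704  0.0679] F [-5.32  0.92 16.49] M [0.22 1.16 0.03] w 0.026 | travel [ 0.0006 -0.001  -0.0006] rot [0.19 0.15 0.02] j6 -0.301
```

```bash
python3 - <<'E'
from h import *
b=cam("side");crop(b,215,190,330,290,6,"d8.png")
a=cam("scene");crop(a,270,120,400,220,6,"s8.png")
go([0.5833,-0.1698,0.0685],0)
E
```

```text
tcp [ 0.5843 -0.1703  0.0679] F [-4.8   0.22 15.41] M [0.21 1.02 0.05] w 0.0264 | travel [ 0.0005 -0.001  -0.0006] rot [0.19 0.15 0.02] j6 -0.301
```

View pics/d8.png

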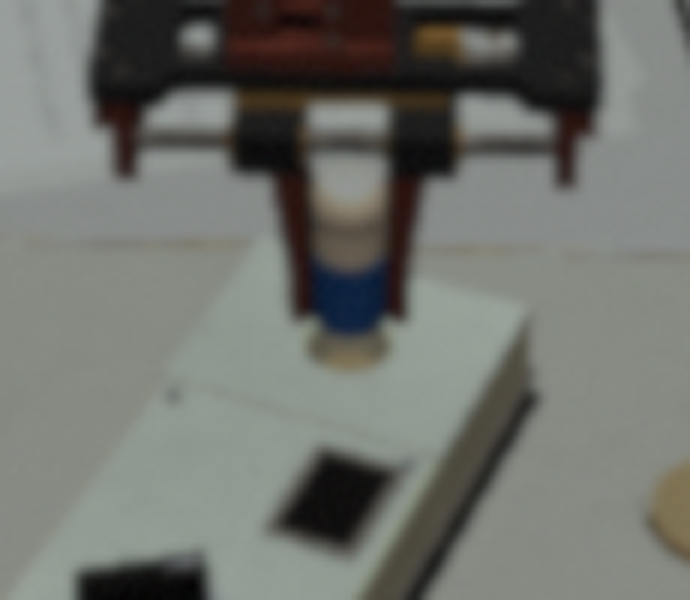

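View pics/s8.png

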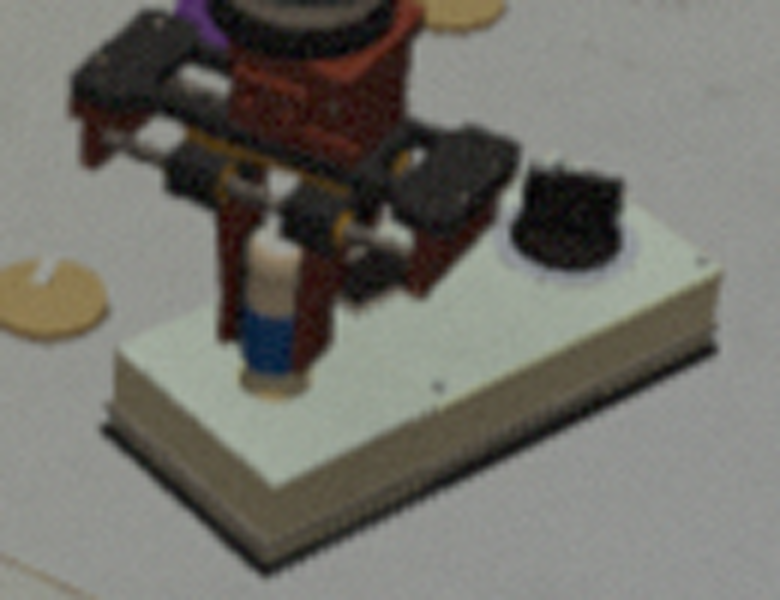

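```bash
python3 -m jog '[{"rot":[0.1,0.1,0],"travel":[0.0005,-0.001,-0.002],"claw":0},{"rot":[0,0,0],"travel":[0,0,-0.002],"claw":0},{"rot":[0,0,0],"travel":[0,0,-0.002],"claw":0},{"rot":[0,0,0],"travel":[0,0,-0.0015],"claw":0},{"rot":[0,0,0],"travel":[0,0,0],"claw":0}]' 30; python3 - <<'E'
from h import *
go([0.5833,-0.1698,0.0755],0)
E
```

```text
t: 9.4
tcp_pos: [0.5839, -0.1702, 0.0767]
orientation: [0.002, 0.707, 0.707, 0.001]
force: [1.6, -1.4, 0.4]
gripper_width: 0.0269
tcp [ 0.5839 -0.1702  0.0767] F [ 1.61 -1.38  0.4 ] M [-0.29 -0.04 -0.03] w 0.0269 | travel [ 0.0004 -0.0006  0.0012] rot [0.22 0.1  0.03] j6 -0.303
```

```bash
python3 -m jog '[{"rot":[0,0,0],"travel":[0,0,0.0005],"claw":0.2},{"rot":[0,0,0],"travel":[0,0,0],"claw":0.35},{"rot":[0,0,0],"travel":[0,0,0],"claw":0.4},{"rot":[0,0,0],"travel":[0,0,0],"claw":0.5},{"rot":[0,0,0],"travel":[0,0,0],"claw":0.6},{"rot":[0,0,0],"travel":[0,0,0],"claw":0.6},{"rot":[0,0,0],"travel":[0,0,0],"claw":0.6},{"rot":[0,0,0],"travel":[0,0,0],"claw":0.6}]' 30; python3 - <<'E'
from h import *
go([0.5833,-0.1698,0.0755],0)
b=cam("side");crop(b,215,190,330,290,6,"d9.png")
a=cam("scene");crop(a,270,120,400,220,6,"s9.png")
E
```

```text
t: 10.2
tcp_pos: [0.583, -0.1692, 0.0746]
orientation: [0.001, 0.707, 0.707, 0.0]
force: [-0.5, 0.9, -0.4]
gripper_width: 0.0526
tcp [ 0.583  -0.1692  0.0746] F [-0.51  0.93 -0.37] M [ 0.01 -0.05 -0.01] w 0.0526 | travel [-0.0006  0.0003 -0.0009] rot [0.08 0.01 0.02] j6 -0.303
```

View pics/d9.png

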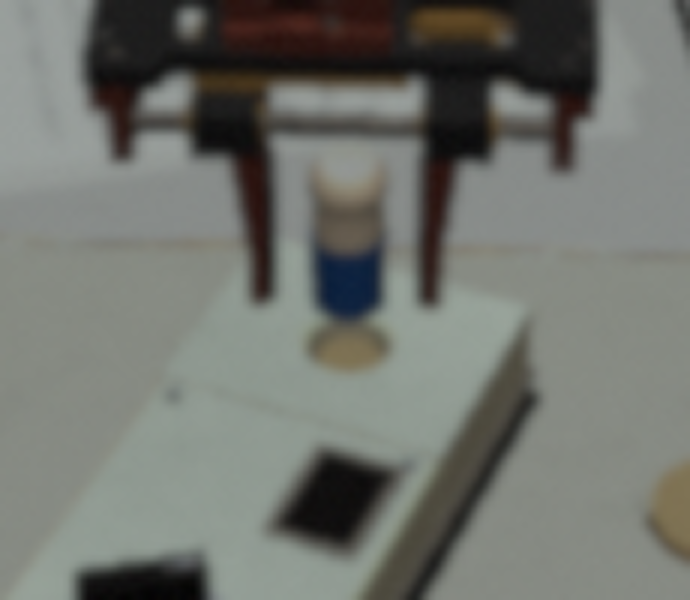

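View pics/s9.png

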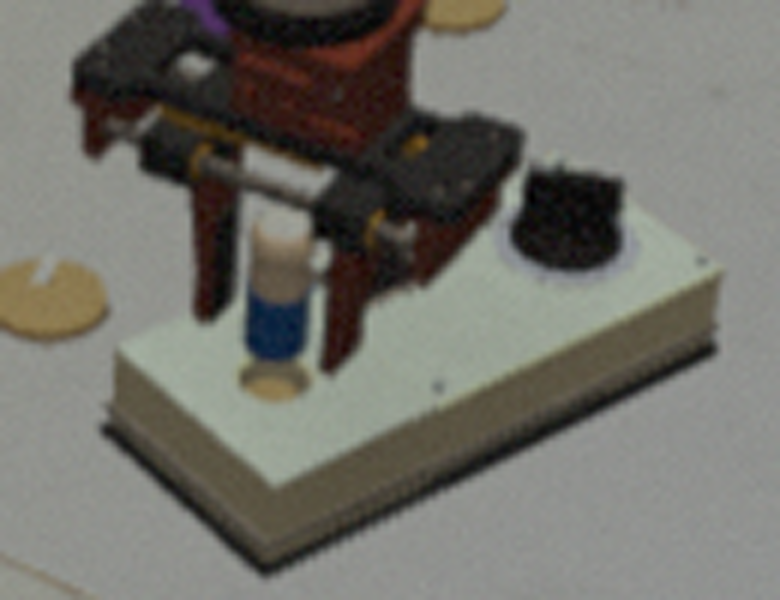

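```bash
python3 -m jog '[{"rot":[0,0,0],"travel":[0,0,-0.02],"claw":0.6},{"rot":[0,0,0],"travel":[0,0,-0.035],"claw":0.6},{"rot":[0,0,0],"travel":[0,0,-0.04],"claw":0.6},{"rot":[0,0,0],"travel":[0,0,-0.04],"claw":0.6},{"rot":[0,0,0],"travel":[0,0,-0.02],"claw":0.6},{"rot":[0,0,0],"travel":[-0.04,-0.01,0],"claw":0.6},{"rot":[0,0,0],"travel":[-0.045,-0.012,0],"claw":0.6}]' 30; python3 - <<'E'
from h import *
go([0.522,-0.395,0.22],0)
E
```

```text
t: 11.0
tcp_pos: [0.5616, -0.2516, 0.2358]
orientation: [0.0, 0.704, 0.71, 0.0]
force: [0.4, -0.1, -0.7]
gripper_width: 0.053
tcp [ 0.5616 -0.2516  0.2358] F [ 0.4  -0.07 -0.66] M [-0.02  0.01  0.  ] w 0.053 | travel [-0.1431 -0.0407  0.0157] rot [ 0.03 -0.03  0.43] j6 -0.449
```

```bash
python3 -m jog '[{"rot":[0,0,0.5],"travel":[-0.04,-0.012,0],"claw":0.6},{"rot":[0,0,0],"travel":[-0.045,-0.012,0],"claw":0.6},{"rot":[0,0,0],"travel":[-0.045,-0.012,0],"claw":0.6},{"rot":[0,0,0],"travel":[0,0,0],"claw":0.6},{"rot":[0,0,0],"travel":[0,0,0],"claw":0.6}]' 30; python3 - <<'E'
from h import *
c=cam("wrist");save(c,"w10");cv2.imwrite("pics/w10.png",c["frame"][:,:,::-1]);
go([0.522,-0.395,0.22],0)
E
```

```text
t: 11.5
tcp_pos: [0.5227, -0.3912, 0.2374]
orientation: [0.002, 0.709, 0.705, 0.0]
force: [0.1, 0.6, 0.5]
gripper_width: 0.0524
tcp [ 0.5228 -0.391   0.2374] F [-1.38 -0.7   0.01] M [0.02 0.03 0.01] w 0.0529 | travel [-0.0039 -0.0008  0.0174] rot [ 0.19  0.15 -0.28] j6 -0.656
```

View pics/w10.png

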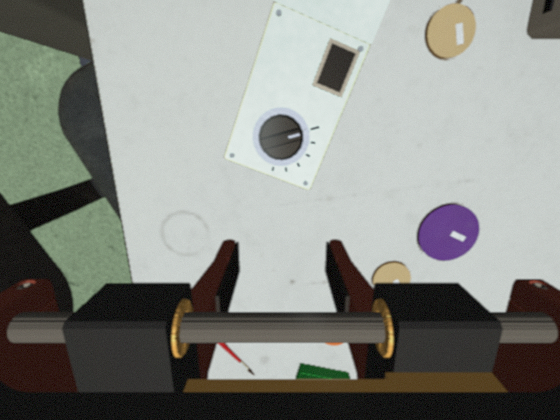

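```bash
python3 - <<'E'
from h import *
c=load("w10");crop(c,220,90,340,180,6,"w10k.png")
E
```

```text
(no output)
```

View pics/w10k.png

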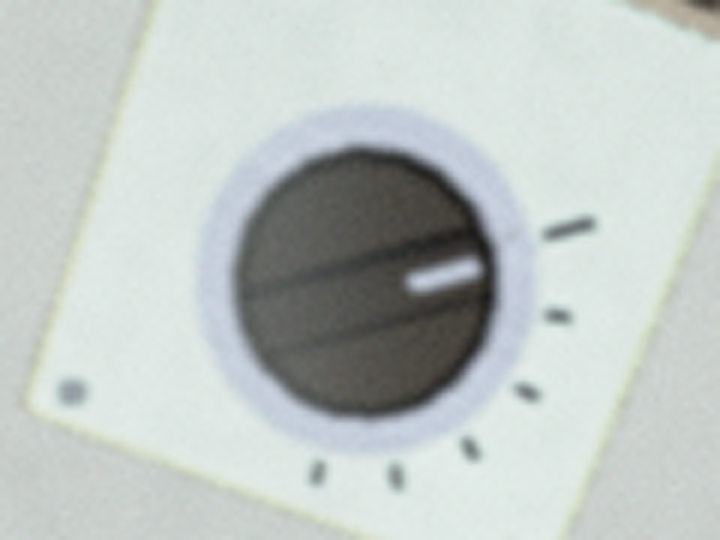

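```bash
python3 - <<'E'
from h import *
np.set_printoptions(precision=4,suppress=True)
c=load("w10")
P=lambda u,v,z=.05: onz(c,(u+.5)/6-.5+220,(v+.5)/6-.5+90,z)
k=P(368,278); print("ring centre",k)
M=[(570,228),(558,316),(527,392),(471,449),(397,478),(318,474)]
Q=np.array([P(*m)[:2] for m in M])
for q in Q: d=q-k[:2]; print(np.degrees(np.arctan2(d[1],d[0])).round(1),np.hypot(*d).round(4))
for z in(.0875,):
  for (a,b) in [((255,295),(470,235)),((270,352),(480,305))]:
    p,q=P(*a,z),P(*b,z); d=q-p; print("edge",np.degrees(np.arctan2(d[1],d[0])),p,q)
  print("tip bar mid", P(262,325,z),P(482,270,z))
# two-view: side long-mark & knob
E
```

```text
ring centre [ 0.524  -0.3286  0.05  ]
13.2 0.0401
-11.3 0.0378
-35.2 0.0383
-58.6 0.039
-81.9 0.0394
-105.1 0.0395
edge 14.80364220364303 [ 0.5043 -0.3295  0.0875] [ 0.5416 -0.3196  0.0875]
edge 12.029259927050473 [ 0.5067 -0.3393  0.0875] [ 0.5434 -0.3314  0.0875]
tip bar mid [ 0.5054 -0.3346  0.0875] [ 0.5437 -0.3255  0.0875]
```

```bash
python3 -m jog '[{"rot":[0,0,8],"travel":[0.03,0,0],"claw":0.6},{"rot":[0,0,8],"travel":[0,0,0],"claw":0.6},{"rot":[0,0,8],"travel":[0,0,0],"claw":0.6},{"rot":[0,0,8],"travel":[0,0,0],"claw":0.6},{"rot":[0,0,8],"travel":[0,0,0],"claw":0.6},{"rot":[0,0,8],"travel":[0,0,0],"claw":0.6},{"rot":[0,0,8],"travel":[0,0,0],"claw":0.6},{"rot":[0,0,0],"travel":[0,0,0],"claw":0.6}]' 45; python3 - <<'E'
from h import *
go([0.523,-0.330,0.2],-76.8)
E
```

```text
t: 12.35
tcp_pos: [0.5264, -0.3468, 0.2372]
orientation: [0.0, 0.96, 0.278, 0.001]
force: [-0.4, 0.3, 0.3]
gripper_width: 0.0526
tcp [ 0.5264 -0.3468  0.2372] F [-0.36  0.34  0.34] M [0.01 0.04 0.03] w 0.0526 | travel [ 0.006  -0.016   0.0372] rot [ 0.02 -0.11 19.12] j6 0.404
```

```bash
python3 -m jog '[{"rot":[0,0,8],"travel":[0,0,0],"claw":0.6},{"rot":[0,0,8],"travel":[0,0,0.02],"claw":0.6},{"rot":[0,0,3],"travel":[0,0,0.01],"claw":0.6},{"rot":[0,0,0],"travel":[0,0,0],"claw":0.6}]' 45; python3 - <<'E'
from h import *
go([0.523,-0.330,0.13],-76.8)
E
```

```text
t: 12.75
tcp_pos: [0.5284, -0.342, 0.2072]
orientation: [-0.0, 0.993, 0.121, 0.001]
force: [0.9, -0.4, 0.2]
gripper_width: 0.0529
tcp [ 0.5284 -0.342   0.2072] F [ 0.91 -0.35  0.18] M [ 0.11  0.09 -0.  ] w 0.0529 | travel [-0.0026 -0.0129  0.0772] rot [ 0.01 -0.16  0.66] j6 0.734
```

```bash
python3 -m jog '[{"rot":[0,-0.1,0.7],"travel":[-0.003,-0.013,0.02],"claw":0.6},{"rot":[0,0,0],"travel":[0,0,0.03],"claw":0.6},{"rot":[0,0,0],"travel":[0,0,0.02],"claw":0.6},{"rot":[0,0,0],"travel":[0,0,0],"claw":0.6}]' 45; python3 - <<'E'
from h import *
go([0.523,-0.330,0.13],-76.8)
c=cam("wrist");save(c,"w11");cv2.imwrite("pics/w11.png",c["frame"][:,:,::-1]);
E
```

```text
t: 13.15
tcp_pos: [0.5248, -0.3276, 0.1382]
orientation: [0.001, 0.992, 0.125, 0.002]
force: [-0.6, 0.7, -0.2]
gripper_width: 0.0528
tcp [ 0.5248 -0.3276  0.1382] F [-0.58  0.67 -0.21] M [ 0.06  0.07 -0.04] w 0.0528 | travel [-0.0024  0.0018  0.0082] rot [ 0.16 -0.22  1.16] j6 0.742
```

View pics/w11.png

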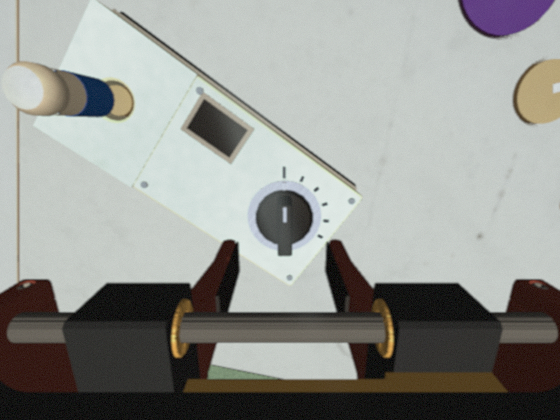

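```bash
python3 -m jog '[{"rot":[0.1,-0.2,1],"travel":[-0.002,0.002,0.015],"claw":0.6},{"rot":[0,0,0],"travel":[0,0,0.015],"claw":0.6},{"rot":[0,0,0],"travel":[0,0,0],"claw":0.6}]' 45; python3 - <<'E'
from h import *
go([0.523,-0.330,0.063],-76.8)
c=cam("wrist");save(c,"w12");crop(c,200,160,360,280,5,"w12.png")
E
```

```text
t: 13.5
tcp_pos: [0.5263, -0.3317, 0.1108]
orientation: [0.003, 0.993, 0.117, 0.003]
force: [-0.4, 0.1, 1.1]
gripper_width: 0.0527
tcp [ 0.5263 -0.3317  0.1108] F [-0.41  0.06  1.05] M [0.04 0.04 0.  ] w 0.0527 | travel [-0.0031 -0.0027  0.0477] rot [ 0.36 -0.3   0.28] j6 0.755
```

View pics/w12.png

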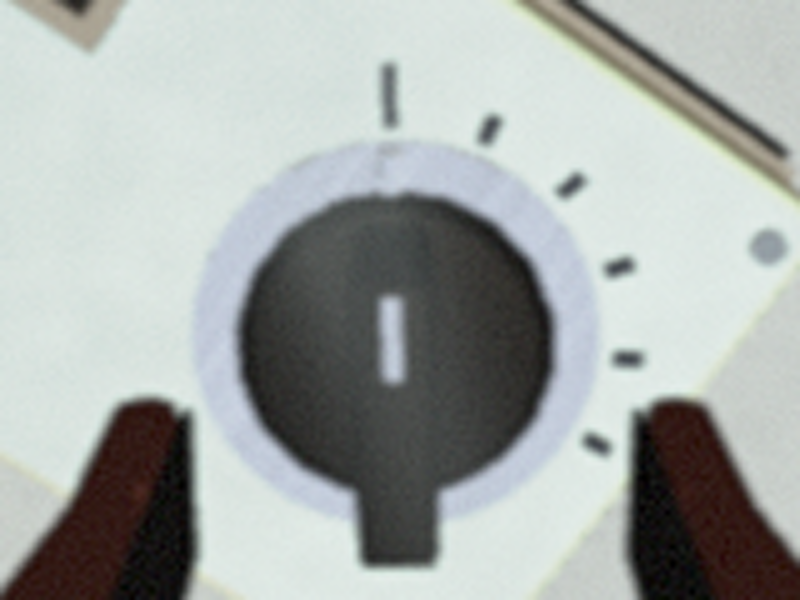

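```bash
python3 -m jog '[{"rot":[0.4,-0.3,0],"travel":[-0.003,-0.003,0.01],"claw":0.6},{"rot":[0,0,0],"travel":[0,0,0.015],"claw":0.6},{"rot":[0,0,0],"travel":[0,0,0.012],"claw":0.6},{"rot":[0,0,0],"travel":[0,0,0],"claw":0.6}]' 45; python3 - <<'E'
from h import *
go([0.523,-0.330,0.063],-76.3)
E
```

```text
t: 13.95
tcp_pos: [0.5233, -0.3302, 0.0723]
orientation: [0.0, 0.993, 0.117, 0.001]
force: [0.5, 0.3, -0.6]
gripper_width: 0.0527
tcp [ 0.5233 -0.3302  0.0723] F [ 0.53  0.33 -0.58] M [ 0.07  0.09 -0.  ] w 0.0527 | travel [-0.0003 -0.0002  0.0093] rot [ 0.03 -0.07 -0.21] j6 0.752
```

```bash
python3 -m jog '[{"rot":[0,0,0],"travel":[0,0,0.005],"claw":0.6},{"rot":[0,0,0],"travel":[0,0,0.004],"claw":0.6},{"rot":[0,0,0],"travel":[0,0,0],"claw":0.6}]' 45; python3 - <<'E'
from h import *
go([0.523,-0.330,0.063],-76.3)
c=cam("wrist");crop(c,200,160,360,280,5,"w13.png")
E
```

```text
t: 14.25
tcp_pos: [0.5232, -0.3301, 0.062]
orientation: [-0.0, 0.993, 0.118, 0.0]
force: [-0.6, -0.5, -0.4]
gripper_width: 0.0527
tcp [ 0.5232 -0.3301  0.062 ] F [-0.62 -0.49 -0.37] M [-0.   0.1 -0. ] w 0.0527 | travel [-0.0002 -0.0002 -0.001 ] rot [-0.   -0.04 -0.2 ] j6 0.752
```

View pics/w13.png

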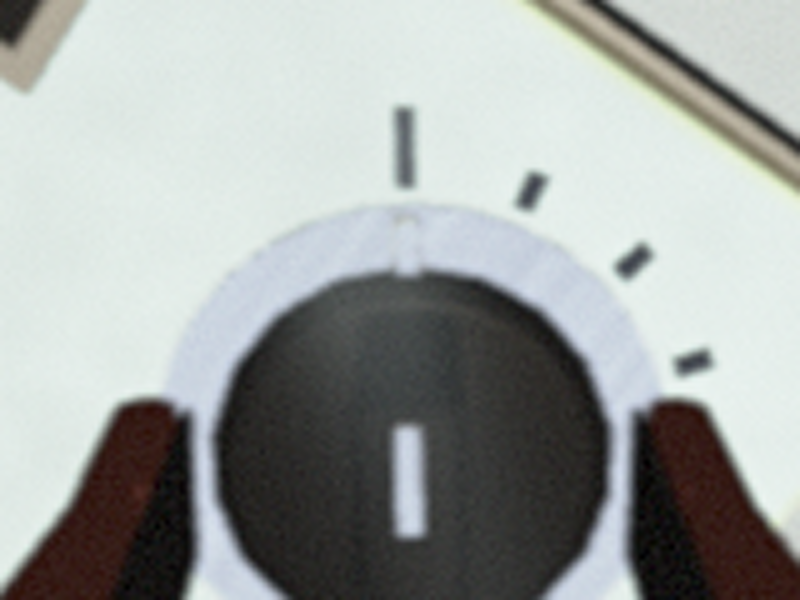

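```bash
python3 -m jog '[{"rot":[0,0,0],"travel":[0,0,0],"claw":0.3},{"rot":[0,0,0],"travel":[0,0,0],"claw":0.2},{"rot":[0,0,0],"travel":[0,0,0],"claw":0},{"rot":[0,0,0],"travel":[0,0,0],"claw":0},{"rot":[0,0,0],"travel":[0,0,0],"claw":0},{"rot":[0,0,0],"travel":[0,0,0],"claw":0},{"rot":[0,0,0],"travel":[0,0,0],"claw":0},{"rot":[0,0,0],"travel":[0,0,0],"claw":0}]' 45; python3 - <<'E'
from h import *
go([0.523,-0.330,0.063],-76.3)
E
```

```text
t: 15.1
tcp_pos: [0.5241, -0.33, 0.0637]
orientation: [0.0, 0.993, 0.118, 0.001]
force: [1.0, 0.4, 0.3]
gripper_width: 0.012
tcp [ 0.5241 -0.33    0.0637] F [0.96 0.39 0.35] M [0.09 0.12 0.12] w 0.012 | travel [-0.001  -0.0003  0.0007] rot [ 0.06 -0.13 -0.17] j6 0.752
```

```bash
python3 -m jog '[{"rot":[0,0,4],"travel":[0,0,0],"claw":0},{"rot":[0,0,4],"travel":[0,0,0],"claw":0},{"rot":[0,0,4],"travel":[0,0,0],"claw":0},{"rot":[0,0,4],"travel":[0,0,0],"claw":0},{"rot":[0,0,4],"travel":[0,0,0],"claw":0}]' 45; python3 - <<'E'
from h import *
go([0.5241,-0.330,0.0637],-148.5)
E
```

```text
t: 15.6
tcp_pos: [0.5241, -0.3307, 0.0637]
orientation: [0.001, 0.998, -0.062, 0.001]
force: [-0.1, 0.5, 0.1]
gripper_width: 0.012
tcp [ 0.5241 -0.3307  0.0637] F [-0.06  0.48  0.13] M [0.16 0.07 0.06] w 0.012 | travel [-0.0001 -0.0007 -0.    ] rot [-0.   -0.19 51.33] j6 1.114
```

```bash
python3 -m jog '[{"rot":[0,0,4],"travel":[0,0,0],"claw":0},{"rot":[0,0,4],"travel":[0,0,0],"claw":0},{"rot":[0,0,4],"travel":[0,0,0],"claw":0},{"rot":[0,0,4],"travel":[0,0,0],"claw":0},{"rot":[0,0,4],"travel":[0,0,0],"claw":0},{"rot":[0,0,4],"travel":[0,0,0],"claw":0}]' 45; python3 - <<'E'
from h import *
go([0.5241,-0.330,0.0637],-148.5)
c=cam("wrist");crop(c,200,160,360,280,5,"w14.png")
E
```

```text
t: 16.2
tcp_pos: [0.5238, -0.3315, 0.0637]
orientation: [0.001, 0.961, -0.277, 0.001]
force: [-0.7, 0.5, 1.0]
gripper_width: 0.0119
tcp [ 0.5238 -0.3315  0.0637] F [-0.71  0.45  0.96] M [0.15 0.18 0.07] w 0.0119 | travel [-0.0006 -0.0015  0.    ] rot [ 1.000e-02 -1.900e-01  2.632e+01] j6 1.55
```

View pics/w14.png

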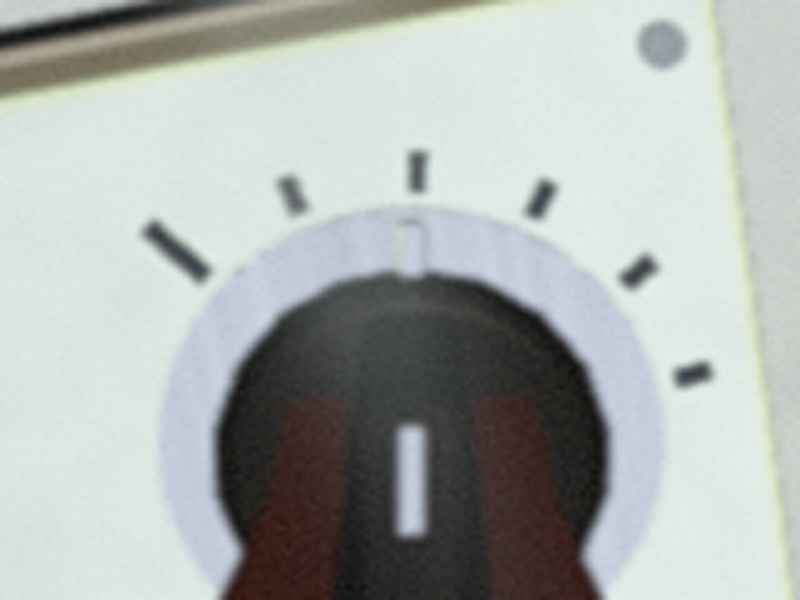

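```bash
python3 -m jog '[{"rot":[0,0,4],"travel":[0,0,0],"claw":0},{"rot":[0,0,4],"travel":[0,0,0],"claw":0},{"rot":[0,0,4],"travel":[0,0,0],"claw":0},{"rot":[0,0,4],"travel":[0,0,0],"claw":0},{"rot":[0,0,4],"travel":[0,0,0],"claw":0},{"rot":[0,0,3],"travel":[0,0,0],"claw":0}]' 45; python3 - <<'E'
from h import *
go([0.5241,-0.330,0.0637],-148.5)
c=cam("wrist");crop(c,200,160,360,280,5,"w15.png")
E
```

```text
t: 16.85
tcp_pos: [0.5232, -0.3321, 0.0637]
orientation: [0.001, 0.884, -0.468, 0.001]
force: [-0.2, 0.5, 0.1]
gripper_width: 0.0116
tcp [ 0.5232 -0.3321  0.0637] F [-0.24  0.55  0.15] M [0.27 0.14 0.03] w 0.0116 | travel [-0.0013 -0.0019  0.    ] rot [ 0.03 -0.18  2.74] j6 1.962
```

View pics/w15.png

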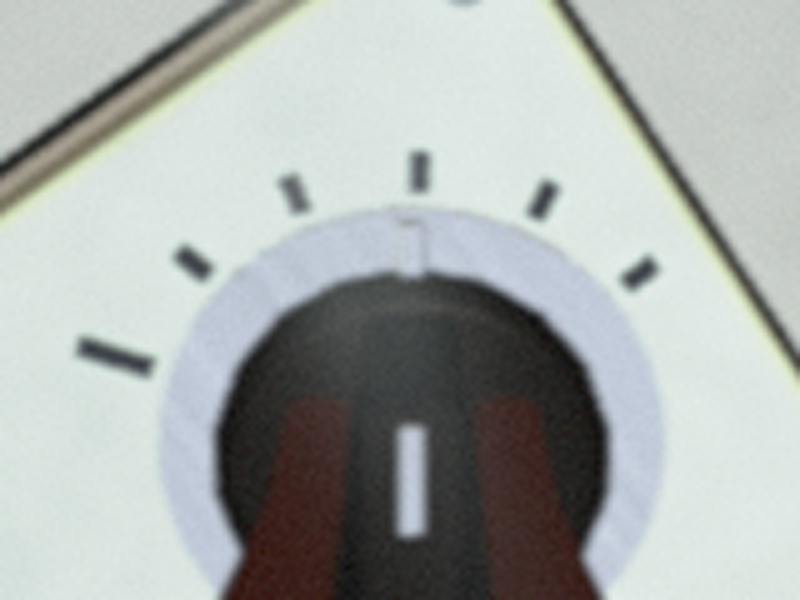

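```bash
python3 -m jog '[{"rot":[0,0,2.5],"travel":[0,0,0],"claw":0},{"rot":[0,0,0],"travel":[0,0,0],"claw":0},{"rot":[0,0,0],"travel":[0,0,0],"claw":0},{"rot":[0,0,0],"travel":[0,0,0],"claw":0},{"rot":[0,0,0],"travel":[0,0,0],"claw":0}]' 45; python3 - <<'E'
from h import *
go([0.5241,-0.330,0.0637],-148.5)
c=cam("wrist");crop(c,200,160,360,280,5,"w16.png");
c=cam("wrist");c=cam("wrist")
go([0.5241,-0.330,0.0637],-148.5)
a=cam("scene");crop(a,270,120,400,220,6,"s16.png");b=cam("side");crop(b,195,190,325,340,4,"d16.png")
cv2.imwrite("pics/side16.png",b["frame"][:,:,::-1]);cv2.imwrite("pics/scene16.png",a["frame"][:,:,::-1])
E
```

```text
t: 17.4
tcp_pos: [0.5232, -0.3322, 0.0637]
orientation: [0.001, 0.875, -0.484, 0.001]
force: [0.2, 0.7, 0.4]
gripper_width: 0.0117
tcp [ 0.5232 -0.3322  0.0637] F [0.16 0.72 0.42] M [0.26 0.13 0.08] w 0.0117 | travel [-0.0013 -0.0019 -0.    ] rot [ 0.04 -0.17  0.58] j6 2.0
tcp [ 0.5231 -0.3321  0.0637] F [0.32 0.74 0.31] M [0.27 0.1  0.09] w 0.0117 | travel [-0.0013 -0.002   0.    ] rot [ 0.04 -0.18  0.54] j6 2.0
```

View pics/w16.png

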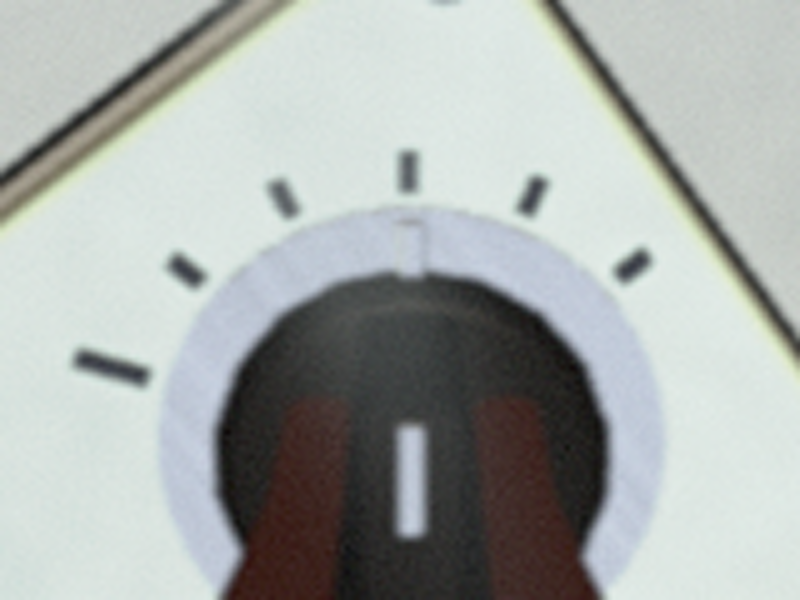

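View pics/s16.png

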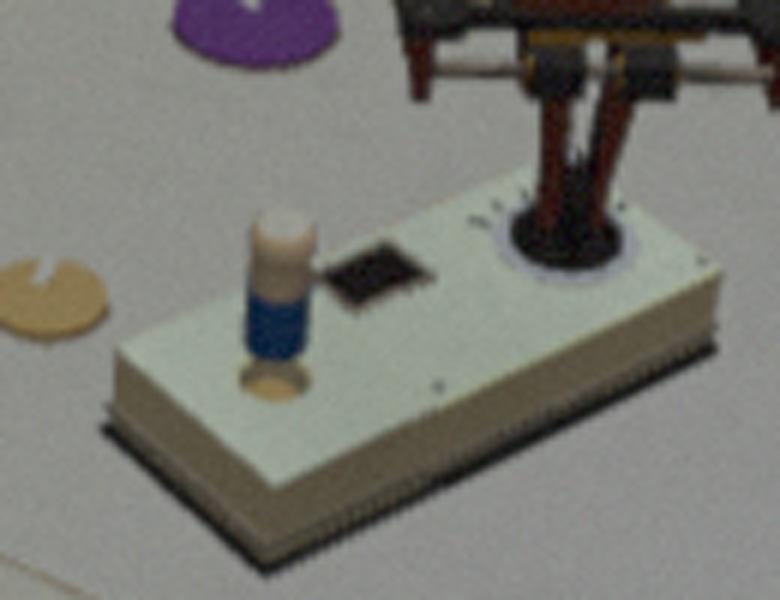

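View pics/d16.png

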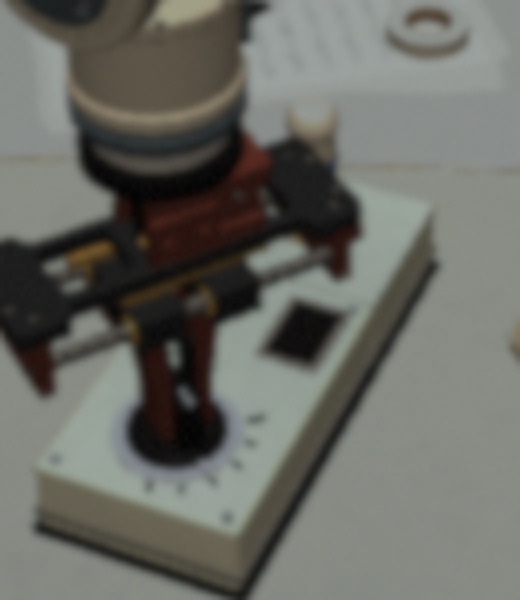

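View pics/scene16.png

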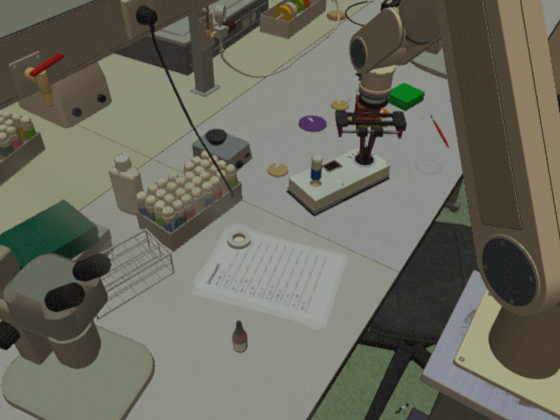

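```bash
python3 - <<'E'
from h import *
print(manip.read_state()["dq"].round(4), manip.close_job())
E
```

```text
the job is handed in; nothing more can be done
[ 0.0001 -0.0006  0.0002  0.0004  0.0005  0.0013] None
```

The vial now stands upright and released in the reader's well, and the selector is being held at its third click. I handed the job in at about 17.6 s; the interface gives no verdict.

- **Pressing:** Still gripping the vial, I pressed it onto the pad until the force climbed steeply. The press peaked at about 41 N at the wrist, then I held it at about 16 N for over 0.4 s. The tool had gone down about 8 mm from first contact, which matches the pad's full travel. The 41 N went through the fingers and the vial; I took the 40 N limit to cover only the arm and the gripper's body, so it should not count against that.
- **Release:** I raised the vial with the pad before opening the fingers, so it did not jump. The last scene picture shows it upright in the well.
- **Knob:** I gripped the bar with 45 N and turned it about 71.5° clockwise by the tool's measured angle. The wrist picture shows the pointer within about 1° of the third mark, and it was still in repeated readings with joint speeds near zero.
- **Bystanders:** In the last scene picture the dropper bottle and tape roll are where they started. I did not identify which of the round discs is the petri dish, but no disc looked moved.

**Disagreement between cameras:** The wrist camera placed things 4–5 mm further along y than the scene and side cameras. The offset between vial and well agreed to about 2 mm, so I worked from that and corrected x by about 3 mm after a close look above the well.

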